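# Lay out a stripped yo-yo for reassembly

### The arm

A 7-joint arm with a two-finger parallel gripper is mounted at the origin on the work surface. World frame = base frame: x ahead of the robot, y to its left, z up, the work surface at z = 0. Lengths are in m, angles in rad, forces in N, time in s.
With the tool pointing down it reaches from about 0.4 to 0.875 m from the base axis. Payload 19.3 kg.
Tool frame: the origin (TCP) lies at the very end of the fingers, on their centre line; the grasp point (between the pads) lies 19 mm behind it; z points along the fingers, y is the line along which they close (so a half turn about z gives the same grasp; the last joint's range is limited). The gripper opens to 85 mm and grips with 20 to 120 N. Pads are 22 mm wide; open, the fingers measure 114 mm over their backs; the gripper's body (76 mm by 85 mm) begins 54 mm behind the grasp point. The pads swing forward as they close: fully open they stand 13 mm farther back than shut.
Start: joints at [1.193, 0.521, -0.036, 1.599, 0.021, 1.021, -0.113], TCP at [0.189, -0.596, 0.231] pointing down, gripper open.
Joint ranges: [-2.91, 2.91], [-0.3, 2.13], [-1.5, 1.42], [0.17, 2.43], [-1.26, 4.41], [0.16, 1.93], [-2.52, 2.52]. Speed limits (rad/s): [1.89, 1.89, 2.39, 2.39, 3.01, 3.01, 3.01].

### API

Orientations are given as [roll, pitch, yaw] about the fixed x, y, z axes, in that order (R = Rz(yaw) Ry(pitch) Rx(roll)).
In Python, from workcell import bot gives the robot as it stands.
- The arm moves only by the shell command python3 -m crank 'ROWS' [FORCE]. ROWS is a JSON object of lists of equal length, an entry for each row: "travel": the shift along the world's x, y, z in cm, a list of three; "turn": the turn, a rotation vector about the world's x, y, z in degrees, a list of three; "gripper": the closure, from 0 (fully open) to 1 (shut). A call has exactly 5 rows; each row is the pose to reach, as a shift and turn from the pose commanded when the call began; what a row does not reach only later rows make up. A row lasts 1/10 s, in which the tool goes at most 50 mm and 8.59 degrees, less where a joint would pass 70% of its speed; a pose out of reach is approached as far as the arm can. A call with a gripper value outside its range is refused whole. The fingers move at their own pace and stop on an object; FORCE is the grip in N (left out, the last holds). Time passes only in rows, so rows that repeat a pose let the fingers close, or fill a call up. It gives the time, the measured TCP pose, the force, the opening and the grip force at its end, in the units of the state.
- bot.observe(): the state, without advancing time (a new reading comes with each control period).
- bot.grab_frame(name): name is "scene" or "top" or "wrist"; returns a dict with "pixels" (384x512x3 uint8, red, green, blue), "fx", "fy", "cx", "cy" (pixels), "extrinsics" (4x4, takes a point from world to camera coordinates). Camera axes: x right, y down, z forward; pixel columns grow to the right and rows downward; lengths in m; the calibration is good to about 2 mm. A picture is of the moment at which its call begins. There is no depth.
- bot.job_done(): hands the job in; it is judged then, once.
The state is a dict: "clock": time; "qpos": joint angles; "qd": joint speeds; "joint_efforts": joint torques, N m; "position": TCP position; "tool_rot": TCP orientation; "force": force on the tool from outside, world axes, zero at the start; "moment": the same for the moment, N m; "grip_width": finger opening in m; "finger_force": force on a finger pad.
Only numpy, scipy, OpenCV 4.12 (cv2) and the standard library are available. Lean on these libraries where they do the work, as an engineer would, in place of code of your own. Each camera call takes 0.05 s, during which the arm holds its last target. There are 200 camera calls.

### The job

The parts of the stripped lime yo-yo lie mixed up in the enamel tray; lay them out on the rubber mat ready for reassembly. Put the bearing flat on the crossing of the mat's two centre lines, the half with the axle stud to the left of it and the plain half to the right of it (as seen from the robot), all three in one row on the line that runs across the mat's width; set the axle tin straight behind the bearing and the shield pick straight in front of it, on the robot's side, lying parallel to the row. Leave about two fingers' width (35 mm) of clear mat between the bearing and each of its neighbours, keep the halves and the tin the right way up as they are now, and leave the oil bottle and the complete yo-yo where they are.

Things in the scene. Friction and masses are not known exactly. Their poses are not given: they have to be found in the camera images.
- stud_half: The lime plastic yo-yo half with the axle: round, 58 mm diameter, lying rim down, inner face up. Its side is straight to 14 mm above the underside, then slopes in to the inner face at 19.5 mm. A bright steel seat (8 mm) and threaded stud (5 mm) rise from its middle to 34 mm. 40 g. Starts on the tray floor. Origin: centre of the underside, z up.
- plain_half: The other half of the lime yo-yo, same 58 mm diameter and outline (straight side to 14 mm, inner face 19.5 mm up), lying rim down, with an empty dark bearing pocket and a hole in its middle: no stud. 36 g. Starts on the tray floor. Origin: centre of the underside, z up.
- bearing: Cobalt blue ceramic ball bearing with steel shields, 22 mm outer diameter, 7 mm thick, 8 mm bore, lying flat, 12 g. Starts on the tray floor. Origin: centre of the underside.
- axle_tin: Round silvery metal tin of spare axles with a window in its lid, 51 mm in diameter, 28 mm high, closed, 90 g. Starts on the tray floor. Origin: centre of the underside, z up.
- pick: Stainless double-ended shield pick: straight knurled handle 70 mm long, 10 mm thick, a thin hooked tip at each end, 120 mm over all, lying down, 30 g; does not roll. Starts on the tray floor, at the robot's side of the tray. Origin: underside of the handle at mid length (its balance point); x runs along the handle, both ends alike.
- mat: Dark grey rubber mat fixed to the table left or right of the tray, 220 mm deep (its x, away from the robot), 270 mm wide (its y, to the robot's left), 3 mm thick, turned up to 0.25 rad. Pale printed lines: a border, a centre line along its width (y) and one along its depth (x), crossing at its middle. Origin: centre of the underside; top at z = 3 mm.
- tray: White enamelled steel tray with a chipped dark blue rim, fixed to the table, 420 mm deep (its x) by 360 mm wide (its y). Floor 3 mm thick, rim 23 mm above the table, walls 3 mm. Origin: centre of the underside. The loose parts lie in it.
- tester: Benchtop spin tester standing in the far part of the tray, fixed: grey case 100 mm deep (x) by 170 mm wide (y), top at 56 mm, spindle on it up to 77 mm; speed knob on its front, towards the robot, standing out to 67 mm from the case's middle. Not to be used. Origin: centre of the underside, on the tray floor.
- oil_bottle: Small white dropper bottle of bearing oil, 24 mm in diameter, 55 mm high, standing loose in the tray among the parts; a bystander. Origin: centre of the underside.
- complete_yoyo: Assembled aluminium yo-yo of another player, 56 mm in diameter, 42 mm high, lying on its side face on the table just beyond the mat; a bystander. Origin: centre of the underside.
Things that resemble listed ones, but are neither listed nor needed, are in the scene too. Leave any brown look-alike of the plain_half alone.

How it is judged:
At the end, for the whole second after the job is handed in: On the mat: bearing flat within 15 mm of the middle; halves 52-100 mm left/right of it, within 15 mm of the row line; tin 48-90 mm behind, within 15 mm of the depth line; pick 36-95 mm in front, centred within 20 mm, parallel within 0.2 rad; halves and tin upright; all at rest (x of bearing in the frame of mat between -0.015 and 0.015 m and y of bearing in the frame of mat between -0.015 and 0.015 m and x of stud_half in the frame of mat between -0.015 and 0.015 m and y of stud_half in the frame of mat between 0.03 and 0.106 m and horizontal distance between stud_half and bearing between 0.052 and 0.1 m and x of plain_half in the frame of mat between -0.015 and 0.015 m and y of plain_half in the frame of mat between -0.106 and -0.03 m and horizontal distance between plain_half and bearing between 0.052 and 0.1 m and y of axle_tin in the frame of mat between -0.015 and 0.015 m and x of axle_tin in the frame of mat between 0.03 and 0.088 m and horizontal distance between axle_tin and bearing between 0.048 and 0.09 m and y of pick in the frame of mat between -0.02 and 0.02 m and x of pick in the frame of mat between -0.104 and -0.03 m and horizontal distance between pick and bearing between 0.036 and 0.095 m and angle between the x axis of pick and the y axis of mat, either way round below 0.2 rad and z of stud_half in the frame of mat between -0.001 and 0.007 m and angle between each of stud_half, plain_half, axle_tin's own z axis and vertical below 0.12 rad and linear speed of each of stud_half, bearing, plain_half, axle_tin, pick below 0.02 m/s and z of bearing in the frame of mat between -0.001 and 0.0125 m and z of plain_half in the frame of mat between -0.001 and 0.007 m and z of axle_tin in the frame of mat between -0.001 and 0.007 m and z of pick in the frame of mat between -0.001 and 0.0145 m and (angle between bearing's own z axis and vertical below 0.12 rad or angle between bearing's own z axis and vertical above 3.02 rad)); the robot touches nothing.
It fails at once if the oil bottle is shoved more than 20 mm or tipped (distance of oil_bottle from where it was at the start of the episode above 0.02 m or angle between oil_bottle's own z axis and vertical above 0.5 rad).
It fails at once if the complete aluminium yo-yo is shoved more than 20 mm (distance of complete_yoyo from where it was at the start of the episode above 0.02 m).
It also fails if it takes over 128 s, if anything falls off the work surface, if the arm or the gripper's body presses on something with over 40 N, if the wrist force passes 120 N, or if a joint passes its speed limit or range.

## Working session

There is one attempt and no reset: what is moved stays moved. The work goes in short steps, Python scripts to look and compute and a shell command to move; the robot and the scene stay as the last step left them, time stands still between calls to the robot, and variables do not carry over. Pictures are saved under pics/ and viewed, at most 17 in all, crops included, and the job is handed in when it is done.

```bash
ls; mkdir -p pics
cat > h.py <<'E'
import numpy as np, cv2
from workcell import bot
def grab(n,f=None):
    d=bot.grab_frame(n)
    if f: cv2.imwrite('pics/'+f,d['pixels'][:,:,::-1])
    return d
def ray(d,u,v,z):
    E=np.array(d['extrinsics']);R,t=E[:3,:3],E[:3,3]
    c=-R.T@t; r=R.T@np.array([(u-d['cx'])/d['fx'],(v-d['cy'])/d['fy'],1])
    return c+r*(z-c[2])/r[2]
def proj(d,p):
    E=np.array(d['extrinsics']);q=E[:3,:3]@np.array(p)+E[:3,3]
    return d['fx']*q[0]/q[2]+d['cx'],d['fy']*q[1]/q[2]+d['cy']
E
python3 - <<'E'
from h import *
import pickle
s=bot.observe();print({k:np.round(v,3) for k,v in s.items()})
D={}
for n in('top','scene'):
    d=grab(n,n+'0.png');D[n]=d
    E=np.array(d['extrinsics']);print(n,-E[:3,:3].T@E[:3,3],d['fx'])
pickle.dump(D,open('d0.pkl','wb'))
big=cv2.resize(D['top']['pixels'][:,:,::-1],(800,600),interpolation=cv2.INTER_CUBIC);cv2.imwrite('pics/top0b.png',big)
E
```

```text
pics
{'clock': np.float64(0.0), 'qpos': array([ 1.193,  0.522, -0.036,  1.6  ,  0.021,  1.021, -0.113]), 'qd': array([-0.001, -0.001, -0.001, -0.   ,  0.001,  0.002,  0.   ]), 'joint_efforts': array([ 1.0000e-03, -9.2710e+01,  1.9810e+00, -3.6993e+01,  1.8000e-02,
        8.0000e-03,  0.0000e+00]), 'position': array([ 0.189, -0.595,  0.231]), 'tool_rot': array([-3.14 ,  0.   ,  0.308]), 'force': array([ 1.179,  0.364, -0.019]), 'moment': array([0.011, 0.031, 0.028]), 'finger_force': np.float64(0.0), 'grip_width': np.float64(0.086)}
top [0.37460394 0.0513022  1.22511953] 462.21446900316033
scene [1.0537783  0.75055684 0.56839781] 431.65248036424833
```

View pics/top0b.png

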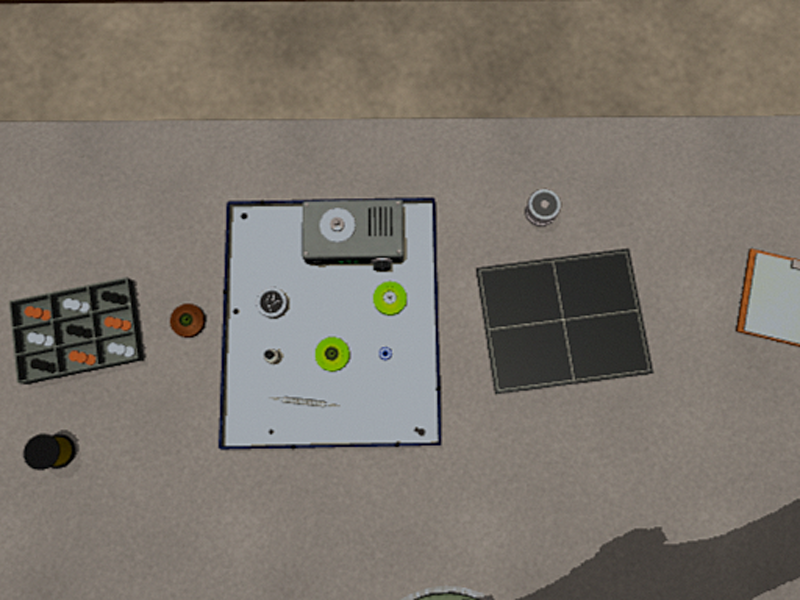

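View pics/scene0.png

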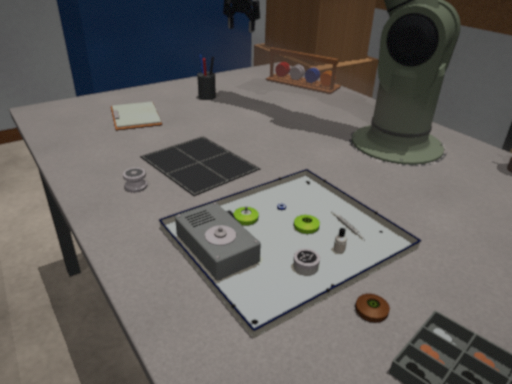

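The top view (scaled 1.5625×) shows the stud half at (390,298), plain half (332,354), bearing (385,353), tin (273,303), bottle (273,355), pick (305,401), mat crossing (566,320) and complete yo-yo (543,206). The brown look-alike is at (187,320), outside the tray. Next I'll get coordinates.

Run:
```python
from h import *
import pickle
D=pickle.load(open('d0.pkl','rb'));d=D['top'];im=d['pixels'];S=1.5625
hsv=cv2.cvtColor(im,cv2.COLOR_RGB2HSV);g=cv2.cvtColor(im,cv2.COLOR_RGB2GRAY)
def blobs(m,lo,roi):
    k=np.zeros_like(g);x0,y0,x1,y1=[int(a/S) for a in roi];k[y0:y1,x0:x1]=1
    cs,_=cv2.findContours((m&(k>0)).astype(np.uint8),cv2.RETR_EXTERNAL,cv2.CHAIN_APPROX_NONE)
    return [c for c in cs if cv2.contourArea(c)>=lo]
def show(n,cs,z):
    for c in cs:
        (u,v),r=cv2.minEnclosingCircle(c); x,y,w,h=cv2.boundingRect(c);a=cv2.minAreaRect(c)
        p=ray(d,u,v,z);mm=2*r/d['fx']*(1.225-z)*1000
        print(n,np.round((u,v),1),'xy',np.round(p[:2],4),'diam mm',round(mm,1),'rect',np.round(a[1],1),round(a[2],1), a[0])
sat=hsv[...,1].astype(int);hu=hsv[...,0]
show('lime',blobs((sat>120)&(hu>28)&(hu<50),50,(230,200,435,440)),.017)
show('blue',blobs((sat>60)&(hu>100)&(hu<130),4,(365,335,405,370)),.010)
tray=(230,270,300,330)
show('tin',blobs(g<170,20,tray),.031)
show('bottle',blobs(g<170,5,(255,338,295,372)),.03)
show('pick',blobs(g<180,5,(255,385,355,420)),.008)
cs=blobs(g<75,500,(460,235,670,405));show('mat',cs,.003)
c=np.vstack(cs);b=cv2.boxPoints(cv2.minAreaRect(c));P=np.array([ray(d,*q,.003)[:2] for q in b]);print(P.round(4),P.mean(0))
q=np.roll(P,-1,0)-P;print([ (round(float(np.hypot(*e)),4),round(float(np.arctan2(e[1],e[0])),4)) for e in q])
show('yoyo',blobs((g<100)|(g>180),20,(520,180,565,230)),.042)
show('tester',blobs(g<150,300,(295,195,412,275)),.056)
for p in [(303,262),(403,265),(382,269),(228,202),(435,201),(440,446),(221,446)]: print(p,ray(d,p[0]/S,p[1]/S,.03)[:2].round(3))
```

```text
lime [212.4 226.4] xy [0.5169 0.188 ] diam mm 57.3 rect [21. 21.] 90.0 (212.5, 226.5)
lime [249.3 190.4] xy [0.6124 0.0909] diam mm 56.2 rect [21. 20.] 90.0 (249.0, 190.5)
blue [246.1 225.8] xy [0.5186 0.0998] diam mm 22.7 rect [8. 7.] 90.0 (246.5, 226.0)
tin [169. 191.] xy [0.6097 0.3021] diam mm 150.2 rect [38. 44.] 90.0 (169.0, 191.0)
bottle [175.  226.5] xy [0.5158 0.2836] diam mm 82.4 rect [21. 24.] 90.0 (175.0, 226.5)
pick [194.5 256.5] xy [0.4394 0.2346] diam mm 174.9 rect [21. 63.] 90.0 (194.5, 256.5)
mat [361.  204.5] xy [ 0.5742 -0.2074] diam mm 345.0 rect [ 81.7 103.3] 82.5 (360.78558349609375, 204.87033081054688)
[[ 0.6673 -0.058 ]
 [ 0.7027 -0.3383]
 [ 0.4819 -0.3512]
 [ 0.4487 -0.0804]] [ 0.57514044 -0.20696564]
[(0.2825, -1.4452), (0.2211, -3.083), (0.2728, 1.6929), (0.2197, 0.1025)]
yoyo [346.8 135.5] xy [ 0.7546 -0.1704] diam mm 58.0 rect [22.2 13. ] 8.5 (346.2078552246094, 138.7811737060547)
yoyo [348.  130.5] xy [ 0.7685 -0.1743] diam mm 40.1 rect [14. 14.] 90.0 (348.0, 130.0)
tester [225.  142.7] xy [0.7331 0.1534] diam mm 209.8 rect [49. 74.] 90.0 (225.0, 148.5)
(303, 262) [0.673 0.238]
(403, 265) [0.666 0.067]
(382, 269) [0.659 0.103]
(228, 202) [0.781 0.37 ]
(435, 201) [0.78  0.011]
(440, 446) [0.364 0.009]
(221, 446) [0.367 0.364]
```

```bash
python3 -m crank '{"travel":[[3.2,3.7,0.4],[6.4,7.4,0.8],[9.6,11.1,1.2],[12.8,14.8,1.6],[16,18.5,2]],"turn":[[0,0,-2],[0,0,-4],[0,0,-6],[0,0,-8],[0,0,-10.6]],"gripper":[0,0,0,0,0]}'
python3 -m crank '{"travel":[[3.2,3.7,0.4],[6.4,7.4,0.8],[9.6,11.1,1.2],[12.8,14.8,1.6],[16,18.5,2]],"turn":[[0,0,0],[0,0,0],[0,0,0],[0,0,0],[0,0,0]],"gripper":[0,0,0,0,0]}'
python3 - <<'E'
from h import *
import pickle
s=bot.observe();print(s['clock'],s['position'],s['tool_rot'],s['force'])
d=grab('wrist','w1.png');E=np.array(d['extrinsics']);print(-E[:3,:3].T@E[:3,3],d['fx'],E[:3,:3].round(2))
pickle.dump(d,open('w1.pkl','wb'))
E
```

```text
clock: 0.6
position: [0.3502, -0.4089, 0.2514]
tool_rot: [-3.141, 0.0, 0.121]
force: [0.4, -0.4, -0.4]
grip_width: 0.0858
finger_force: 0.0
clock: 1.1
position: [0.5102, -0.2239, 0.2714]
tool_rot: [-3.142, 0.0, 0.123]
force: [1.7, -1.1, -0.4]
grip_width: 0.0857
finger_force: 0.0
1.1 [ 0.51021817 -0.22387876  0.271395  ] [-3.14158441e+00  2.09295301e-04  1.22696581e-01] [ 1.69836041 -1.12503347 -0.39525939]
[ 0.58612286 -0.21498164  0.41374459] 280.2564425386032 [[ 0.12 -0.99 -0.  ]
 [-0.95 -0.12  0.3 ]
 [-0.3  -0.04 -0.95]]
```

View pics/w1.png

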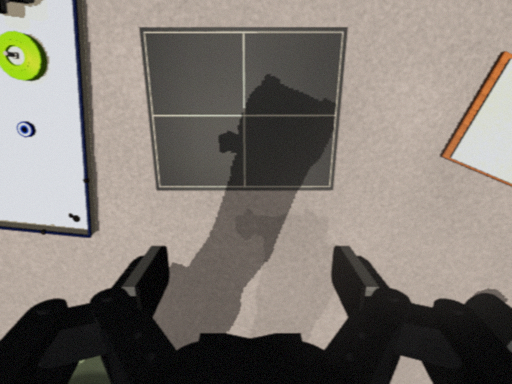

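The mat is square to the tool. The crossing is at (244,115), the depth line runs from (243,31) to (245,187) and the width line from (152,115) to (337,115). Next I'll measure these and move over the tray.

```bash
python3 - <<'E'
from h import *
import pickle
d=pickle.load(open('w1.pkl','rb'));t=pickle.load(open('d0.pkl','rb'))['top']
for p in[(244,115),(243,31),(245,187),(152,115),(337,115)]:print('w',p,ray(d,*p,.003)[:2].round(4))
print('w stud',ray(d,21,56,.02)[:2],'bearing',ray(d,26,129,.01)[:2])
for p in[(566,320),(555,260),(574,383),(487,329),(641,311)]:print('t',p,ray(t,p[0]/1.5625,p[1]/1.5625,.003)[:2].round(4))
E
python3 -m crank '{"travel":[[0,4.9,0.8],[0,9.8,1.6],[0,14.7,2.4],[0,19.6,3.2],[0,24.5,4]],"turn":[[0,0,0],[0,0,0],[0,0,0],[0,0,0],[0,0,0]],"gripper":[0,0,0,0,0]}'
python3 -m crank '{"travel":[[0,4,0],[0,8,0],[0,12,0],[0,16.5,0],[0,16.5,0]],"turn":[[0,0,0],[0,0,0],[0,0,0],[0,0,0],[0,0,0]],"gripper":[0,0,0,0,0]}'
python3 - <<'E'
from h import *
import pickle
d=grab('wrist','w2.png');pickle.dump(d,open('w2.pkl','wb'))
E
```

```text
w (244, 115) [ 0.5759 -0.2076]
w (243, 31) [ 0.6798 -0.1942]
w (245, 187) [ 0.4715 -0.2214]
w (152, 115) [ 0.56  -0.079]
w (337, 115) [ 0.592  -0.3377]
w stud [0.61329476 0.08252571] bearing [0.51973663 0.09416187]
t (566, 320) [ 0.5733 -0.2107]
t (555, 260) [ 0.6792 -0.1968]
t (574, 383) [ 0.4659 -0.2188]
t (487, 329) [ 0.5589 -0.0751]
t (641, 311) [ 0.5879 -0.3399]
clock: 1.65
position: [0.5088, 0.0212, 0.3116]
tool_rot: [3.141, 0.0, 0.123]
force: [0.5, 0.2, 0.8]
grip_width: 0.0851
finger_force: 0.0
clock: 2.15
position: [0.5081, 0.1903, 0.3109]
tool_rot: [-3.139, 0.001, 0.13]
force: [-0.0, -0.9, -0.5]
grip_width: 0.0853
finger_force: 0.0
```

View pics/w2.png

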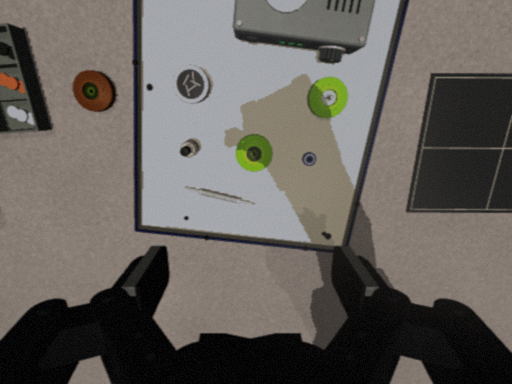

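Wrist view pixel positions: tin (193,85), stud half (328,97), plain half (254,152), bearing (309,159), bottle base (191,148), pick from (186,187) to (254,204).

Run:
```python
from h import *
import pickle
d=pickle.load(open('w2.pkl','rb'));im=d['pixels'];t=pickle.load(open('d0.pkl','rb'))['top']
s=bot.observe();print(s['position'],s['tool_rot'])
hsv=cv2.cvtColor(im,cv2.COLOR_RGB2HSV).astype(int);g=cv2.cvtColor(im,cv2.COLOR_RGB2GRAY)
cz=(-np.array(d['extrinsics'])[:3,:3].T@np.array(d['extrinsics'])[:3,3])[2]
m=((hsv[...,1]>110)&(hsv[...,0]>27)&(hsv[...,0]<50));m[:,:200]=0
for c in cv2.findContours(m.astype(np.uint8),0,1)[0]:
    if cv2.contourArea(c)>200:
        (u,v),r=cv2.minEnclosingCircle(c);P=ray(d,u,v,.014);print('lime',u,v,P[:2].round(4),np.linalg.norm(ray(d,u+2*r,v,.014)-P))
m=np.zeros(g.shape,bool);m[150:168,300:318]=1
m&=(hsv[...,1]>50)&(hsv[...,0]>100)&(hsv[...,0]<130)
c=np.argwhere(m);a=(c.min(0)+c.max(0))/2;print('bearing',a[::-1],np.ptp(c,0)+1,ray(d,a[1],a[0],.009)[:2].round(4))
print('tin w',ray(d,193,84.5,.031)[:2].round(4),'tin t',ray(t,272.5/1.5625,303/1.5625,.031)[:2].round(4))
print('bottle w',ray(d,191,148,.03)[:2])
m=np.zeros(g.shape,np.uint8);m[180:210,180:260]=1;k=(g<165)&(m>0)
q=np.argwhere(k)[:,::-1].astype(np.float32);P=np.array([ray(d,*a,.008)[:2] for a in q]);c=P.mean(0);w,V=np.linalg.eigh(np.cov((P-c).T));e=V[:,1]
pr=(P-c)@e;print('pick',len(q),c.round(4),'mid',(c+e*(pr.min()+pr.max())/2).round(4),'len',np.ptp(pr),'dir',e)
for nm,dd,A,B,k in(('w',d,(186,187),(254,204),1),('t',t,(268,401),(340,406),1.5625)):
    a=ray(dd,A[0]/k,A[1]/k,.006);b=ray(dd,B[0]/k,B[1]/k,.006);print('pick',nm,((a+b)/2)[:2].round(4),np.linalg.norm(a-b),np.arctan2(a[0]-b[0],a[1]-b[1]))
cv2.imwrite('pics/c2.png',cv2.resize(im[60:215,170:360,::-1],(760,620*1)[:2],interpolation=cv2.INTER_CUBIC)[:600])
```

```text
[0.50857572 0.18715651 0.31080061] [-3.14078376e+00  9.45612421e-04  1.27212074e-01]
lime 253.6820831298828 152.60693359375 [0.5185 0.1862] 0.057319911304743204
lime 327.48590087890625 97.091552734375 [0.614 0.089] 0.061842474290263336
bearing [308.  157.5] [10  9] [0.5212 0.0993]
tin w [0.6048 0.284 ] tin t [0.6018 0.2876]
bottle w [0.51546284 0.28103491]
pick 705 [0.441  0.2319] mid [0.441  0.2312] len 0.13248936119521798 dir [-0.00416625  0.99999132]
pick w [0.4388 0.2317] 0.1166617180235569 0.1273314711821627
pick t [0.435  0.2347] 0.12106690926152806 0.07585936211816768
```

View pics/c2.png

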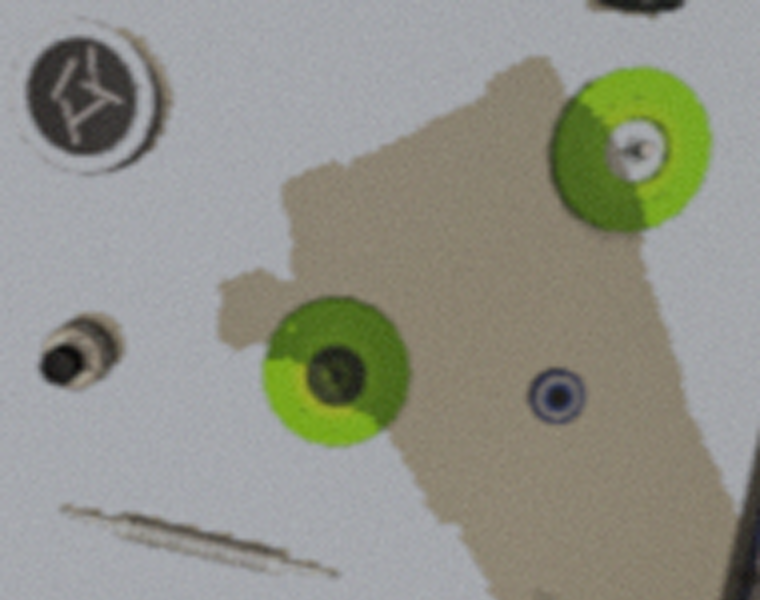

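```bash
python3 -m crank '{"travel":[[0.8,0,-4.8],[0.8,0,-9.6],[0.8,0,-14.4],[0.8,0,-19.2],[0.8,0,-24]],"turn":[[0,0,0],[0,0,0],[0,0,0],[0,0,0],[0,0,0]],"gripper":[0,0,0,0,0]}' 30
python3 -m crank '{"travel":[[0,0,-2],[0,0,-4],[0,0,-5.5],[0,0,-6.5],[0,0,-7]],"turn":[[0,0,0],[0,0,0],[0,0,0],[0,0,0],[0,0,0]],"gripper":[0,0,0,0,0]}'
python3 - <<'E'
from h import *
print(bot.observe()['position']);grab('wrist','w3.png')
E
```

```text
clock: 2.7
position: [0.5173, 0.1832, 0.0696]
tool_rot: [3.141, -0.0, 0.122]
force: [1.3, -0.4, -0.7]
grip_width: 0.0856
finger_force: 0.0
clock: 3.2
position: [0.5173, 0.184, 0.0007]
tool_rot: [3.141, 0.0, 0.122]
force: [0.9, 0.1, 0.6]
grip_width: 0.0852
finger_force: 0.0
[0.51729091 0.18399507 0.00074757]
```

View pics/w3.png

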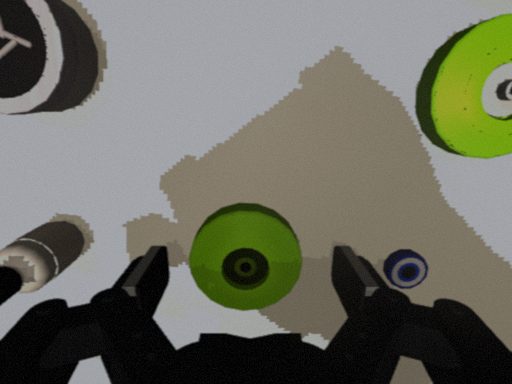

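The half lies between the open fingers, centred to about 2 mm, and the bottle and bearing are clear. I'll close and lift.

```bash
python3 -m crank '{"travel":[[0,0,0],[0,0,0],[0,0,0],[0,0,0],[0,0,0]],"turn":[[0,0,0],[0,0,0],[0,0,0],[0,0,0],[0,0,0]],"gripper":[0.3,0.4,0.5,0.5,0.5]}' 30
python3 -m crank '{"travel":[[0,0,0],[0,0,0.3],[0,0,1.5],[0,0,4],[0,0,8]],"turn":[[0,0,0],[0,0,0],[0,0,0],[0,0,0],[0,0,0]],"gripper":[0.5,0.5,0.5,0.5,0.5]}'
python3 - <<'E'
from h import *
print(bot.observe());d=grab('wrist');cv2.imwrite('pics/w4.png',d['pixels'][:,:,::-1])
E
```

```text
clock: 3.75
position: [0.5178, 0.1845, 0.0022]
tool_rot: [-3.141, -0.001, 0.123]
force: [-1.2, -0.1, 4.9]
grip_width: 0.0565
finger_force: 30.8
clock: 4.25
position: [0.5163, 0.1841, 0.0817]
tool_rot: [3.141, 0.003, 0.123]
force: [0.9, -0.5, 0.0]
grip_width: 0.0564
finger_force: 32.1
{'clock': 4.25, 'qpos': array([-0.25531257,  0.62092362, -0.26908309,  1.90758377,  0.25814482,
        0.6491375 , -2.13135334]), 'qd': array([ 0.20964794, -0.68976357, -0.27346258, -0.16477729, -0.28335603,
        0.82383267,  0.24318898]), 'joint_efforts': array([ -3.82842824, -78.20817947,  -1.37273155, -22.0406878 ,
         1.17920101,  -3.35464485,  -1.06556989]), 'position': array([0.51628551, 0.18406748, 0.08170327]), 'tool_rot': array([3.14101009e+00, 2.59256515e-03, 1.23121824e-01]), 'force': array([ 0.87757936, -0.51101916,  0.01181547]), 'moment': array([ 0.01039642, -0.0126408 ,  0.00663936]), 'finger_force': 32.128504514694214, 'grip_width': 0.05635700679249978}
```

View pics/w4.png

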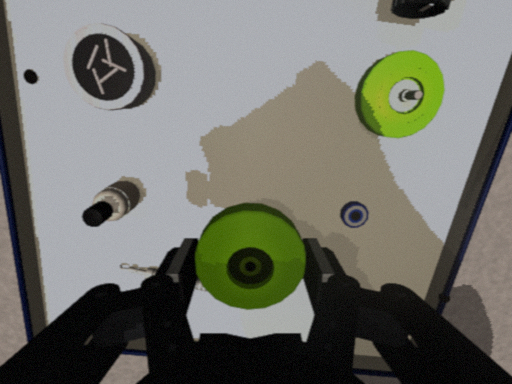

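```bash
cat > lime.py <<'E'
from h import *
def limes(d,z,lo=200):
    h=cv2.cvtColor(d['pixels'],cv2.COLOR_RGB2HSV).astype(int);m=(h[...,1]>110)&(h[...,0]>27)&(h[...,0]<50)
    for c in cv2.findContours(m.astype(np.uint8),0,1)[0]:
        if cv2.contourArea(c)>lo:
            x,y,w,hh=cv2.boundingRect(c);u,v=x+w/2-.5,y+hh/2-.5
            print('lime',(u,v),ray(d,u,v,z)[:2].round(4),'diam',(ray(d,u-w/2,v,z)-ray(d,u+w/2,v,z))[:2].round(3))
E
python3 - <<'E'
from lime import *
d=grab('wrist');print(bot.observe()['position'])
limes(d,.096);print('floor');limes(d,.014)
for n,p,z in(('bearing',(354.5,214.5),.009),('tin',(105.5,66),.031)):print(n,ray(d,*p,z)[:2])
E
```

```text
[0.51947467 0.18525413 0.08643445]
lime (251.5, 255.5) [0.5197 0.184 ] diam [-0.008  0.062]
lime (395.0, 99.5) [0.6069 0.1289] diam [-0.005  0.038]
floor
lime (251.5, 255.5) [0.4745 0.178 ] diam [-0.012  0.1  ]
lime (395.0, 99.5) [0.6145 0.0896] diam [-0.008  0.062]
bearing [0.52105127 0.09602969]
tin [0.60990297 0.29145555]
```

```bash
python3 -m crank '{"travel":[[0.6,-4.7,0.5],[1.3,-9.4,1],[2,-14.1,1.5],[2.6,-18.8,2],[3.3,-23.5,2]],"turn":[[0,0,0],[0,0,0],[0,0,0],[0,0,0],[0,0,0]],"gripper":[0.5,0.5,0.5,0.5,0.5]}'
python3 -m crank '{"travel":[[0.6,-4.7,0],[1.3,-9.4,0],[2,-14.1,0],[2.6,-18.8,0],[3.3,-23.3,0]],"turn":[[0,0,0],[0,0,0],[0,0,0],[0,0,0],[0,0,0]],"gripper":[0.5,0.5,0.5,0.5,0.5]}'
python3 -m crank '{"travel":[[0,0,-2],[0,0,-4],[0,0,-6],[0,0,-7],[0,0,-7]],"turn":[[0,0,0],[0,0,0],[0,0,0],[0,0,0],[0,0,0]],"gripper":[0.5,0.5,0.5,0.5,0.5]}'
python3 - <<'E'
from h import *
s=bot.observe();print(s['position'],s['tool_rot'],s['qpos'][6])
E
```

```text
clock: 4.85
position: [0.5506, -0.0527, 0.1027]
tool_rot: [3.141, -0.001, 0.123]
force: [0.7, -0.6, -0.2]
grip_width: 0.0569
finger_force: 32.2
clock: 5.35
position: [0.583, -0.286, 0.1022]
tool_rot: [3.141, -0.0, 0.122]
force: [-0.1, 0.3, -1.0]
grip_width: 0.0569
finger_force: 32.2
clock: 5.85
position: [0.5827, -0.2833, 0.0306]
tool_rot: [-3.141, 0.002, 0.123]
force: [-0.7, 0.4, -0.3]
grip_width: 0.0567
finger_force: 32.2
[ 0.582707   -0.28331566  0.03060423] [-3.14065122e+00  1.50485954e-03  1.22880355e-01] -1.3195343405230777
```

```bash
python3 -m crank '{"travel":[[0,0,-1.5],[0,0,-2.5],[0,0,-2.8],[0,0,-2.9],[0,0,-2.95]],"turn":[[0,0,0],[0,0,0],[0,0,0],[0,0,0],[0,0,0]],"gripper":[0.5,0.5,0.5,0.5,0.5]}'
python3 -m crank '{"travel":[[0,0,0],[0,0,0],[0,0,0],[0,0,0.3],[0,0,2]],"turn":[[0,0,0],[0,0,0],[0,0,0],[0,0,0],[0,0,0]],"gripper":[0.15,0.15,0.12,0.12,0.12]}'
python3 -m crank '{"travel":[[0,2,4],[0,6,6],[0,10,8],[0,15,8],[0,20,8]],"turn":[[0,0,0],[0,0,0],[0,0,0],[0,0,0],[0,0,0]],"gripper":[0,0,0,0,0]}'
python3 - <<'E'
from lime import *
s=bot.observe();print(s['position'],s['tool_rot'])
d=grab('wrist','w5.png');limes(d,.014)
limes(grab('top'),.014,50)
E
```

```text
clock: 6.35
position: [0.5834, -0.2835, 0.0022]
tool_rot: [3.142, 0.0, 0.123]
force: [-4.4, 1.4, 11.5]
grip_width: 0.0564
finger_force: 33.2
clock: 6.85
position: [0.5824, -0.2832, 0.021]
tool_rot: [-3.14, 0.002, 0.123]
force: [0.2, 0.4, 0.1]
grip_width: 0.0749
finger_force: 0.0
clock: 7.35
position: [0.5837, -0.0823, 0.104]
tool_rot: [3.141, -0.003, 0.122]
force: [1.2, -0.1, -0.6]
grip_width: 0.0852
finger_force: 0.0
[ 0.58368711 -0.08229667  0.10399694] [ 3.14087979e+00 -2.52227823e-03  1.21777961e-01]
lime (470.5, 224.0) [ 0.5855 -0.2818] diam [-0.008  0.068]
lime (47.5, 141.0) [0.6142 0.0881] diam [-0.008  0.065]
lime (249.0, 190.5) [0.6127 0.0918] diam [0.    0.056]
```

View pics/w5.png

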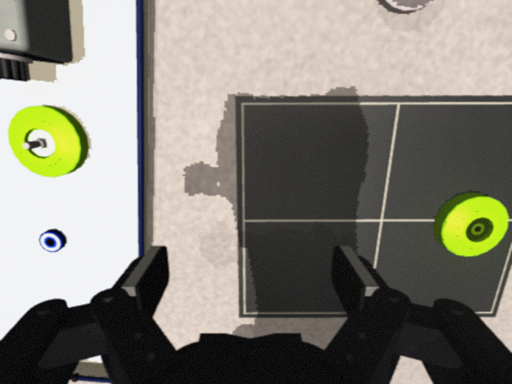

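```bash
python3 -m crank '{"travel":[[0.8,4.5,0],[1.6,9,0],[2.4,13.5,0],[3,17.2,0],[3,17.2,-2]],"turn":[[0,0,0],[0,0,0],[0,0,0],[0,0,0],[0,0,0]],"gripper":[0,0,0,0,0]}'
python3 -m crank '{"travel":[[0,0,-3],[0,0,-5.5],[0,0,-7],[0,0,-7.7],[0,0,-8]],"turn":[[0,0,0],[0,0,0],[0,0,0],[0,0,0],[0,0,0]],"gripper":[0,0,0,0,0]}'
python3 - <<'E'
from lime import *
s=bot.observe();print(s['position'],s['tool_rot'])
d=grab('wrist');limes(d,.014)
E
```

```text
clock: 7.95
position: [0.6152, 0.0954, 0.085]
tool_rot: [-3.138, -0.006, 0.129]
force: [-0.1, 0.6, -0.2]
grip_width: 0.0856
finger_force: 0.0
clock: 8.45
position: [0.6136, 0.0883, 0.0021]
tool_rot: [-3.142, -0.0, 0.123]
force: [0.4, -0.1, 0.8]
grip_width: 0.0854
finger_force: 0.0
[0.61362475 0.08832723 0.00211465] [-3.14150342e+00 -3.23034945e-04  1.22582204e-01]
lime (247.5, 257.0) [0.6155 0.0894] diam [-0.007  0.058]
```

```bash
python3 -m crank '{"travel":[[0,0,0],[0,0,0],[0,0,0],[0,0,0],[0,0,0]],"turn":[[0,0,0],[0,0,0],[0,0,0],[0,0,0],[0,0,0]],"gripper":[0.3,0.4,0.5,0.5,0.5]}' 30
python3 -m crank '{"travel":[[0,0,0.3],[0,0,1.5],[0,0,4],[0,0,7],[-0.5,-2,9]],"turn":[[0,0,0],[0,0,0],[0,0,0],[0,0,0],[0,0,0]],"gripper":[0.5,0.5,0.5,0.5,0.5]}'
python3 -m crank '{"travel":[[-1,-4,0],[-2,-8.5,0],[-3,-13,0],[-4,-17,0],[-4.3,-20.3,0]],"turn":[[0,0,0],[0,0,0],[0,0,0],[0,0,0],[0,0,0]],"gripper":[0.5,0.5,0.5,0.5,0.5]}'
python3 -m crank '{"travel":[[0,0,-2],[0,0,-4],[0,0,-6],[0,0,-6.5],[0,0,-6.5]],"turn":[[0,0,0],[0,0,0],[0,0,0],[0,0,0],[0,0,0]],"gripper":[0.5,0.5,0.5,0.5,0.5]}'
python3 - <<'E'
from lime import *
s=bot.observe();print(s['position'],s['tool_rot'])
d=grab('wrist');limes(d,.038)
E
```

```text
clock: 9.0
position: [0.6139, 0.0884, 0.003]
tool_rot: [3.142, -0.001, 0.123]
force: [-2.1, -1.1, 9.3]
grip_width: 0.0566
finger_force: 30.2
clock: 9.5
position: [0.6091, 0.0712, 0.0947]
tool_rot: [-3.14, -0.003, 0.126]
force: [0.4, 0.1, 0.5]
grip_width: 0.0564
finger_force: 32.1
clock: 10.0
position: [0.5643, -0.1373, 0.0929]
tool_rot: [3.141, -0.0, 0.121]
force: [0.4, -0.7, 0.2]
grip_width: 0.0562
finger_force: 32.1
clock: 10.5
position: [0.5652, -0.1345, 0.0271]
tool_rot: [-3.141, 0.0, 0.123]
force: [0.8, -0.1, 0.1]
grip_width: 0.0567
finger_force: 32.2
[ 0.56524539 -0.13450397  0.02706804] [-3.14144084e+00  4.82072950e-04  1.22890947e-01]
lime (256.5, 256.5) [ 0.5675 -0.1381] diam [-0.008  0.066]
lime (474.5, 236.5) [ 0.5928 -0.2479] diam [-0.005  0.038]
```

```bash
python3 -m crank '{"travel":[[0,0,-1.2],[0,0,-2],[0,0,-2.3],[0,0,-2.4],[0,0,-2.45]],"turn":[[0,0,0],[0,0,0],[0,0,0],[0,0,0],[0,0,0]],"gripper":[0.5,0.5,0.5,0.5,0.5]}'
python3 -m crank '{"travel":[[0,0,0],[0,0,0],[0,0,0],[0,0,0.5],[0,0,4]],"turn":[[0,0,0],[0,0,0],[0,0,0],[0,0,0],[0,0,0]],"gripper":[0.15,0.15,0.12,0.12,0.12]}'
python3 -m crank '{"travel":[[0,2,4],[-0.5,6,8],[-1.5,10,8],[-2.5,14.5,8],[-3.5,19,8]],"turn":[[0,0,0],[0,0,0],[0,0,0],[0,0,0],[0,0,0]],"gripper":[0,0,0,0,0]}'
python3 - <<'E'
from lime import *
import pickle
d=grab('wrist','w6.png');limes(d,.014);pickle.dump(d,open('w6.pkl','wb'))
s=bot.observe();print(s['position'],s['tool_rot'])
E
```

```text
clock: 11.05
position: [0.565, -0.1346, 0.0028]
tool_rot: [3.141, 0.001, 0.123]
force: [-10.6, 1.6, 26.0]
grip_width: 0.0561
finger_force: 34.3
clock: 11.55
position: [0.5634, -0.1341, 0.0401]
tool_rot: [-3.14, 0.005, 0.123]
force: [-0.2, -0.4, 0.5]
grip_width: 0.0749
finger_force: 0.0
clock: 12.05
position: [0.5299, 0.0569, 0.1232]
tool_rot: [3.142, -0.001, 0.122]
force: [1.0, 0.6, 0.3]
grip_width: 0.0854
finger_force: 0.0
lime (458.5, 181.0) [ 0.5657 -0.1334] diam [-0.008  0.066]
[0.52823537 0.0654031  0.12318565] [-3.13768584e+00 -1.10798732e-03  1.30147597e-01]
```

View pics/w6.png

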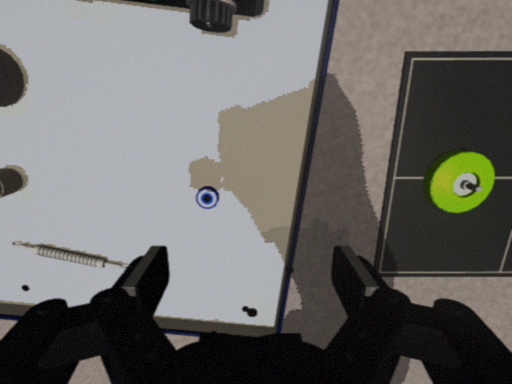

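Stud half stands on the row left of centre. Bearing is at (207,197).

```bash
python3 -m crank '{"travel":[[0,0,0],[0,0,0],[0,0,0],[0,0,0],[0,0,0]],"turn":[[0,0,0],[0,0,0],[0,0,0],[0,0,0],[0,0,0]],"gripper":[0.2,0.4,0.4,0.4,0.4]}'
cat > bear.py <<'E'
from h import *
def bear(d,z):
    h=cv2.cvtColor(d['pixels'],cv2.COLOR_RGB2HSV).astype(int);m=(h[...,1]>110)&(h[...,0]>105)&(h[...,0]<130)&(h[...,2]>60)
    m[cv2.cvtColor(d['pixels'],cv2.COLOR_RGB2GRAY)<0]=0
    for c in cv2.findContours(m.astype(np.uint8),0,1)[0]:
        x,y,w,hh=cv2.boundingRect(c);u,v=x+w/2-.5,y+hh/2-.5
        D=(ray(d,x,v,z)-ray(d,x+w,v,z))[1]
        if .012<D<.04 and hh>6:print('bear',(u,v),ray(d,u,v,z)[:2].round(4),D.round(4))
E
python3 - <<'E'
from bear import *
s=bot.observe();print(s['position'],s['tool_rot'])
d=grab('wrist');bear(d,.0085);print(ray(d,207,197,.0085))
E
```

```text
clock: 12.6
position: [0.5304, 0.0546, 0.1222]
tool_rot: [3.142, 0.0, 0.121]
force: [-0.1, -0.2, -1.0]
grip_width: 0.0512
finger_force: 0.0
[0.53042332 0.05456271 0.12222187] [3.14150628e+00 1.54801341e-04 1.21457768e-01]
[0.52062423 0.09445553 0.0085    ]
```

```bash
python3 -m crank '{"travel":[[-0.9,2,-1],[-0.9,4,-3],[-0.9,4,-6],[-0.9,4,-8],[-0.9,4,-8]],"turn":[[0,0,0],[0,0,0],[0,0,0],[0,0,0],[0,0,0]],"gripper":[0.4,0.4,0.4,0.4,0.4]}'
python3 - <<'E'
from bear import *
s=bot.observe();print(s['position'],s['tool_rot'])
d=grab('wrist','w7.png');bear(d,.0085)
print('TCP proj at floor',proj(d,[s['position'][0],s['position'][1],.0085]))
E
```

```text
clock: 13.15
position: [0.5199, 0.095, 0.0402]
tool_rot: [3.141, 0.004, 0.123]
force: [0.2, 0.7, 0.7]
grip_width: 0.0507
finger_force: 0.0
[0.51994803 0.09501931 0.04019556] [3.14121306 0.0037818  0.122952  ]
bear (245.5, 221.0) [0.5238 0.0981] 0.0199
TCP proj at floor (np.float64(249.32389170686153), np.float64(226.7675192841113))
```

View pics/w7.png

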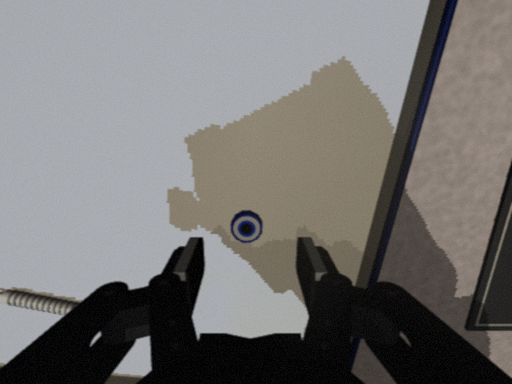

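Bearing at (247,227), on the finger centre line within 2 mm. Descending and grasping.

```bash
python3 -m crank '{"travel":[[0,0.2,-1.5],[0,0.2,-2.8],[0,0.2,-3.5],[0,0.2,-3.7],[0,0.2,-3.7]],"turn":[[0,0,0],[0,0,0],[0,0,0],[0,0,0],[0,0,0]],"gripper":[0.4,0.4,0.4,0.4,0.4]}'
python3 -m crank '{"travel":[[0,0,0],[0,0,0],[0,0,0],[0,0,0],[0,0,0]],"turn":[[0,0,0],[0,0,0],[0,0,0],[0,0,0],[0,0,0]],"gripper":[0.6,0.8,0.85,0.85,0.85]}' 25
python3 -m crank '{"travel":[[0,0,0],[0,0,0.3],[0,0,1.5],[0,0,4],[0,0,8]],"turn":[[0,0,0],[0,0,0],[0,0,0],[0,0,0],[0,0,0]],"gripper":[0.85,0.85,0.85,0.85,0.85]}'
python3 - <<'E'
from bear import *
grab('wrist','w8.png')
E
```

```text
clock: 13.7
position: [0.5212, 0.0974, 0.0052]
tool_rot: [3.142, 0.0, 0.123]
force: [-0.8, 0.1, -0.7]
grip_width: 0.0511
finger_force: 0.0
clock: 14.2
position: [0.5216, 0.0974, 0.0058]
tool_rot: [-3.142, -0.001, 0.123]
force: [-0.6, -0.1, 5.8]
grip_width: 0.0203
finger_force: 24.2
clock: 14.7
position: [0.5202, 0.0972, 0.0856]
tool_rot: [3.141, 0.003, 0.123]
force: [0.2, 0.4, 1.6]
grip_width: 0.0196
finger_force: 24.5
```

View pics/w8.png

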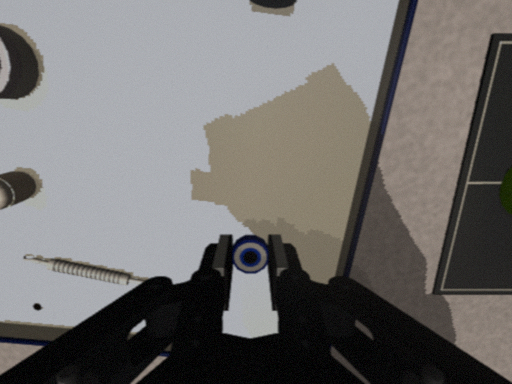

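```bash
python3 -m crank '{"travel":[[0.8,-4.5,1],[1.6,-9,1],[2.4,-13.5,1],[3.2,-18,1],[4,-22.5,1]],"turn":[[0,0,0],[0,0,0],[0,0,0],[0,0,0],[0,0,0]],"gripper":[0.85,0.85,0.85,0.85,0.85]}'
python3 -m crank '{"travel":[[0.7,-4,0],[1.4,-8.1,0],[1.4,-8.1,-2],[1.4,-8.1,-5],[1.4,-8.1,-7]],"turn":[[0,0,0],[0,0,0],[0,0,0],[0,0,0],[0,0,0]],"gripper":[0.85,0.85,0.85,0.85,0.85]}'
python3 -m crank '{"travel":[[0,0,-0.5],[0,0,-1],[0,0,-1.5],[0,0,-1.8],[0,0,-1.9]],"turn":[[0,0,0],[0,0,0],[0,0,0],[0,0,0],[0,0,0]],"gripper":[0.85,0.85,0.85,0.85,0.85]}'
```

```text
clock: 15.25
position: [0.5615, -0.1296, 0.0965]
tool_rot: [3.141, -0.001, 0.123]
force: [1.3, 0.3, -0.1]
grip_width: 0.0199
finger_force: 24.5
clock: 15.75
position: [0.5749, -0.2089, 0.0247]
tool_rot: [-3.141, 0.0, 0.122]
force: [-0.6, 1.1, 0.1]
grip_width: 0.0197
finger_force: 24.5
clock: 16.25
position: [0.5755, -0.2087, 0.0066]
tool_rot: [3.141, -0.0, 0.123]
force: [0.3, -1.0, -0.2]
grip_width: 0.0198
finger_force: 24.5
```

```bash
python3 -m crank '{"travel":[[0,0,-0.1],[0,0,-0.1],[0,0,-0.1],[0,0,-0.1],[0,0,-0.1]],"turn":[[0,0,0],[0,0,0],[0,0,0],[0,0,0],[0,0,0]],"gripper":[0.85,0.85,0.6,0.55,0.55]}'
python3 -m crank '{"travel":[[0,0,0],[0,0,0.5],[0,0,3],[0,0,7],[0,0,12]],"turn":[[0,0,0],[0,0,0],[0,0,0],[0,0,0],[0,0,0]],"gripper":[0.55,0.55,0.55,0.55,0.2]}'
python3 - <<'E'
from lime import *
from bear import bear
d=grab('wrist','w9.png');limes(d,.014);bear(d,.0085)
E
python3 -m crank '{"travel":[[0,4.9,0],[0,9.8,0],[0,14.7,0],[0,19.6,0],[0,24.5,0]],"turn":[[0,0,0],[0,0,0],[0,0,0],[0,0,0],[0,0,0]],"gripper":[0,0,0,0,0]}'
python3 -m crank '{"travel":[[0,4.9,0],[0,9.8,0],[0,14.7,0],[0,19.6,0],[0,21,0]],"turn":[[0,0,0],[0,0,0],[0,0,0],[0,0,0],[0,0,0]],"gripper":[0,0,0,0,0]}'
python3 - <<'E'
from h import *
import pickle
d=grab('wrist','w10.png');pickle.dump(d,open('w10.pkl','wb'));print(bot.observe()['position'])
a=cv2.imread('pics/w9.png');b=cv2.imread('pics/w10.png');cv2.imwrite('pics/w910.png',cv2.resize(np.hstack([a,b]),(800,300),interpolation=cv2.INTER_AREA))
E
```

```text
clock: 16.75
position: [0.5753, -0.2087, 0.0054]
tool_rot: [3.142, -0.0, 0.123]
force: [0.5, 1.2, 0.2]
grip_width: 0.0386
finger_force: 0.0
clock: 17.25
position: [0.5743, -0.2082, 0.1257]
tool_rot: [-3.14, 0.002, 0.123]
force: [1.4, -0.6, 1.3]
grip_width: 0.0518
finger_force: 0.0
lime (330.5, 191.5) [ 0.5847 -0.2839] diam [-0.007  0.06 ]
lime (171.5, 191.5) [ 0.5662 -0.1347] diam [-0.007  0.06 ]
bear (29.0, 311.0) [0.4051 0.0191] 0.0122
bear (250.5, 191.5) [ 0.5738 -0.2091] 0.0211
bear (12.5, 189.5) [0.5474 0.0192] 0.0249
clock: 17.8
position: [0.5752, 0.0382, 0.1258]
tool_rot: [3.141, -0.001, 0.123]
force: [1.0, 0.1, -0.5]
grip_width: 0.0856
finger_force: 0.0
clock: 18.3
position: [0.574, 0.2528, 0.1258]
tool_rot: [-3.139, -0.0, 0.129]
force: [-0.6, -0.0, -0.5]
grip_width: 0.0855
finger_force: 0.0
[0.57402904 0.25255592 0.12562799]
```

View pics/w910.png

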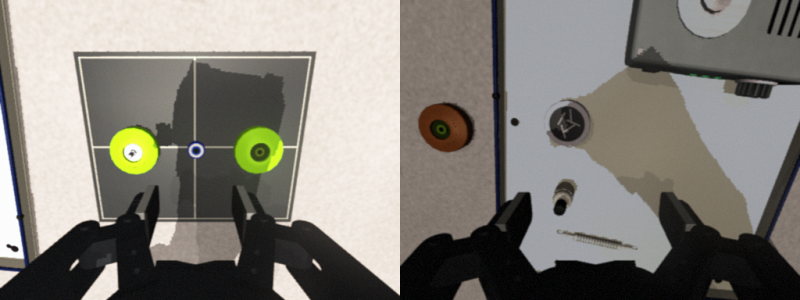

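Left frame: the row is right, with the bearing on the crossing. Right frame: tin at about (215,156) and pick from (202,296) to (302,316) in full pixels.

Run:
```python
from h import *
import pickle
d=pickle.load(open('w10.pkl','rb'));im=d['pixels']
g=cv2.cvtColor(im,cv2.COLOR_RGB2GRAY)
print('naive',ray(d,215,156,.031)[:2],'edge test',np.linalg.norm(ray(d,215,156,.031)-ray(d,245,156,.031)))
s=cv2.resize(g[110:205,165:265],None,fx=4,fy=4,interpolation=cv2.INTER_CUBIC)
c=cv2.HoughCircles(s,cv2.HOUGH_GRADIENT,1.5,200,param1=100,param2=20,minRadius=85,maxRadius=140)
print(c)
for u,v,r in c[0]:print(ray(d,165+u/4,110+v/4,.031)[:2].round(4), np.linalg.norm(ray(d,165+u/4,110,.031)-ray(d,165+u/4+r/4,110,.031)))
a,b=ray(d,202,296,.007),ray(d,302,316,.007);print('pick',(a+b)/2,np.linalg.norm(a-b),np.arctan2(a[0]-b[0],a[1]-b[1]))
m=np.zeros_like(g);m[285:330,190:315]=1
k=cv2.morphologyEx(g,cv2.MORPH_BLACKHAT,np.ones((15,15)))
q=np.argwhere((k>25)&(m>0))[:,::-1];P=np.array([ray(d,*x,.008)[:2] for x in q]);c0=P.mean(0);w,V=np.linalg.eigh(np.cov((P-c0).T));e=V[:,1]*np.sign(V[1,1]);pr=(P-c0)@e
print('mask',len(q),c0,c0+e*(pr.min()+pr.max())/2,np.ptp(pr),np.arctan2(e[0],e[1]))
```

```text
naive [0.60751432 0.28695785] edge test 0.02548285621155923
[[[194.25 194.25  89.5 ]]]
[0.6052 0.288 ] 0.01812149616133093
pick [0.44168063 0.23265684 0.007     ] 0.11435291889240584 0.10273357528483146
mask 811 [0.44152296 0.23250817] [0.44157233 0.23290614] 0.11859237093526048 0.12344492951664005
```

```bash
python3 -m crank '{"travel":[[2,2.5,0],[3.1,4,0],[3.1,4,-3],[3.1,4,-7],[3.1,4,-8.5]],"turn":[[0,0,0],[0,0,0],[0,0,0],[0,0,0],[0,0,0]],"gripper":[0,0,0,0,0]}'
python3 - <<'E'
from h import *
d=grab('wrist','w11.png');print(bot.observe()['position'])
E
```

```text
clock: 18.85
position: [0.605, 0.2847, 0.0372]
tool_rot: [3.14, 0.004, 0.122]
force: [-1.0, -0.2, 0.6]
grip_width: 0.0855
finger_force: 0.0
[0.60464489 0.28458556 0.03629665]
```

View pics/w11.png

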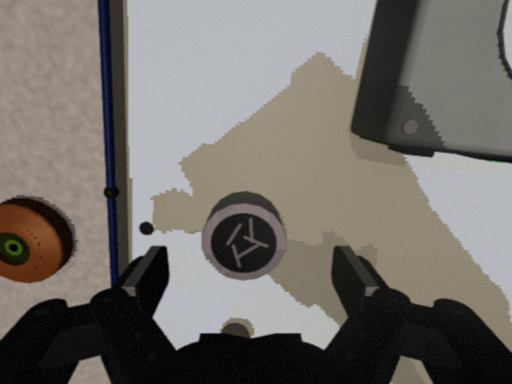

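```bash
python3 -m crank '{"travel":[[0,0.2,-1],[0,0.2,-2],[0,0.2,-2.8],[0,0.2,-3.2],[0,0.2,-3.2]],"turn":[[0,0,0],[0,0,0],[0,0,0],[0,0,0],[0,0,0]],"gripper":[0,0,0,0,0.3]}'
python3 -m crank '{"travel":[[0,0,0],[0,0,0],[0,0,0],[0,0,0],[0,0,0]],"turn":[[0,0,0],[0,0,0],[0,0,0],[0,0,0],[0,0,0]],"gripper":[0.4,0.5,0.55,0.55,0.55]}' 40
python3 -m crank '{"travel":[[0,0,0.3],[0,0,1.5],[0,0,4],[0,0,8],[0,0,11]],"turn":[[0,0,0],[0,0,0],[0,0,0],[0,0,0],[0,0,0]],"gripper":[0.55,0.55,0.55,0.55,0.55]}'
python3 - <<'E'
from h import *
d=grab('wrist','w12.png');s=bot.observe();print(s['position'],s['tool_rot'],s['grip_width'])
E
```

```text
clock: 19.4
position: [0.6062, 0.2883, 0.0081]
tool_rot: [3.141, 0.0, 0.123]
force: [-0.1, -0.6, 0.8]
grip_width: 0.0736
finger_force: 0.0
clock: 19.9
position: [0.6067, 0.2885, 0.0091]
tool_rot: [-3.141, -0.001, 0.123]
force: [-2.0, -1.3, 6.3]
grip_width: 0.0495
finger_force: 41.4
clock: 20.4
position: [0.6066, 0.2886, 0.1213]
tool_rot: [-3.141, -0.001, 0.123]
force: [0.2, 0.2, -1.5]
grip_width: 0.0497
finger_force: 41.7
[0.60842932 0.28964385 0.12609379] [-3.13889819 -0.0067211   0.12255649] 0.04960316208295512
```

```bash
python3 -m crank '{"travel":[[0,-4.9,0],[0,-9.8,0],[0,-14.7,0],[0,-19.6,0],[0,-24.4,0]],"turn":[[0,0,0],[0,0,0],[0,0,0],[0,0,0],[0,0,0]],"gripper":[0.55,0.55,0.55,0.55,0.55]}'
python3 -m crank '{"travel":[[0.8,-4.8,0],[1.6,-9.6,0],[2.4,-14.4,0],[3.2,-19.2,0],[3.9,-24.4,0]],"turn":[[0,0,0],[0,0,0],[0,0,0],[0,0,0],[0,0,0]],"gripper":[0.55,0.55,0.55,0.55,0.55]}'
python3 -m crank '{"travel":[[0,0,-2],[0,0,-5],[0,0,-8],[0,0,-9],[0,0,-9]],"turn":[[0,0,0],[0,0,0],[0,0,0],[0,0,0],[0,0,0]],"gripper":[0.55,0.55,0.55,0.55,0.55]}'
```

```text
clock: 20.95
position: [0.6062, 0.0423, 0.1192]
tool_rot: [3.141, -0.001, 0.123]
force: [2.2, -0.1, -0.6]
grip_width: 0.0497
finger_force: 41.8
clock: 21.45
position: [0.6453, -0.1991, 0.1192]
tool_rot: [3.141, -0.001, 0.123]
force: [1.0, 0.2, -2.2]
grip_width: 0.0498
finger_force: 41.8
clock: 21.95
position: [0.6444, -0.1969, 0.0277]
tool_rot: [-3.141, 0.002, 0.123]
force: [-0.6, 0.7, -0.5]
grip_width: 0.05
finger_force: 41.9
```

```bash
python3 -m crank '{"travel":[[0,-0.1,-1],[0,-0.2,-1.5],[0,-0.2,-1.9],[0,-0.2,-2],[0,-0.2,-2.05]],"turn":[[0,0,0],[0,0,0],[0,0,0],[0,0,0],[0,0,0]],"gripper":[0.55,0.55,0.55,0.55,0.55]}'
python3 -m crank '{"travel":[[0,0,0],[0,0,0],[0,0,0.5],[0,0,3],[0,0,7]],"turn":[[0,0,0],[0,0,0],[0,0,0],[0,0,0],[0,0,0]],"gripper":[0.25,0.2,0.2,0.2,0.2]}'
python3 -m crank '{"travel":[[-0.5,2,3],[-2,6,5],[-4,10,5],[-6,14,5],[-8,18,5]],"turn":[[0,0,8],[0,0,16],[0,0,24],[0,0,32],[0,0,40]],"gripper":[0.2,0.2,0.2,0.4,0.4]}'
python3 -m crank '{"travel":[[-2,4.5,0],[-4,9,0],[-6,13.5,0],[-8,18,0],[-10,22.5,0]],"turn":[[0,0,8],[0,0,16],[0,0,24],[0,0,32],[0,0,36.4]],"gripper":[0.5,0.5,0.5,0.5,0.5]}'
python3 - <<'E'
from h import *
import pickle
d=grab('wrist','w13.png');s=bot.observe();print(s['position'],s['tool_rot'],s['qpos']);pickle.dump(d,open('w13.pkl','wb'))
E
```

```text
clock: 22.45
position: [0.6452, -0.1995, 0.009]
tool_rot: [3.141, -0.0, 0.122]
force: [-6.8, 1.0, 19.1]
grip_width: 0.0497
finger_force: 43.5
clock: 22.95
position: [0.6437, -0.1987, 0.0768]
tool_rot: [-3.14, 0.003, 0.123]
force: [0.3, -0.9, 0.1]
grip_width: 0.0682
finger_force: 0.0
clock: 23.45
position: [0.5642, -0.0179, 0.1285]
tool_rot: [3.141, -0.0, 0.827]
force: [0.4, 0.6, 0.6]
grip_width: 0.0514
finger_force: 0.0
clock: 23.95
position: [0.4642, 0.2073, 0.1283]
tool_rot: [3.141, -0.0, 1.461]
force: [1.6, 0.6, 0.1]
grip_width: 0.0427
finger_force: 0.0
[0.46057889 0.21538414 0.12894792] [-3.14145805 -0.00460244  1.47263846] [-0.02732748  0.56809689 -0.70564511  1.97127429  0.51201605  0.7832006
 -1.12618914]
```

View pics/w13.png

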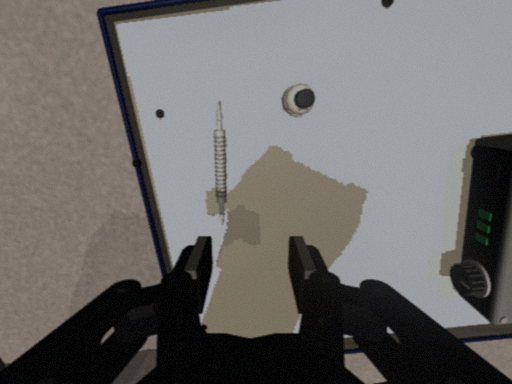

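The pick runs almost straight up the wrist image from (220,102) to (223,222), so the yaw is nearly right.

```bash
python3 - <<'E'
from h import *
import pickle
d=pickle.load(open('w13.pkl','rb'))
a,b=ray(d,220,102,.006),ray(d,223,222,.006);print((a+b)/2,np.linalg.norm(a-b),np.arctan2(a[0]-b[0],a[1]-b[1]))
a,b=ray(d,220.3,130,.01),ray(d,221.3,199,.01);print((a+b)/2,np.linalg.norm(a-b),np.arctan2(a[0]-b[0],a[1]-b[1]))
E
python3 -m crank '{"travel":[[0,0,0],[0,0,0],[0,0,0],[0,0,0],[0,0,0]],"turn":[[0,0,0],[0,0,0],[0,0,0],[0,0,0],[0,0,0]],"gripper":[0.5,0.5,0.5,0.5,0.5]}'
```

```text
[0.4403396  0.23312494 0.006     ] 0.11601792851434928 0.11463754634110272
[0.44010944 0.23402796 0.01      ] 0.0658806295362803 0.12582144885106455
clock: 24.5
position: [0.4653, 0.2051, 0.1278]
tool_rot: [3.142, 0.0, 1.455]
force: [0.1, 0.0, 1.1]
grip_width: 0.0424
finger_force: 0.0
```

```bash
python3 -m crank '{"travel":[[-2.5,2.8,0],[-2.5,2.8,-3],[-2.5,2.8,-6],[-2.5,2.8,-9],[-2.5,2.8,-10]],"turn":[[0,0,0],[0,0,0],[0,0,0],[0,0,0],[0,0,0]],"gripper":[0.5,0.5,0.5,0.5,0.5]}'
python3 -m crank '{"travel":[[0,0,-1],[0,0,-1.8],[0,0,-2.2],[0,0,-2.2],[0,0,-2.2]],"turn":[[0,0,0],[0,0,0],[0,0,0],[0,0,0],[0,0,0]],"gripper":[0.5,0.5,0.5,0.5,0.5]}'
python3 -m crank '{"travel":[[0,0,0],[0,0,0],[0,0,0],[0,0,0],[0,0,0]],"turn":[[0,0,0],[0,0,0],[0,0,0],[0,0,0],[0,0,0]],"gripper":[0.7,0.85,0.95,0.97,0.97]}' 30
python3 -m crank '{"travel":[[0,0,0],[0,0,0.3],[0,0,1.5],[0,0,4],[0,0,8]],"turn":[[0,0,0],[0,0,0],[0,0,0],[0,0,0],[0,0,0]],"gripper":[0.97,0.97,0.97,0.97,0.97]}'
python3 - <<'E'
from h import *
import pickle
d=grab('wrist','w14.png');s=bot.observe();print(s['position'],s['tool_rot']);pickle.dump(d,open('w14.pkl','wb'))
E
```

```text
clock: 25.0
position: [0.4391, 0.233, 0.0257]
tool_rot: [-3.139, 0.002, 1.456]
force: [0.2, 0.3, 1.1]
grip_width: 0.0427
finger_force: 0.0
clock: 25.5
position: [0.4403, 0.2339, 0.0063]
tool_rot: [3.141, -0.0, 1.456]
force: [0.2, -0.0, -0.5]
grip_width: 0.0428
finger_force: 0.0
clock: 26.0
position: [0.4402, 0.2339, 0.0062]
tool_rot: [3.141, -0.0, 1.456]
force: [-1.2, -0.1, 6.7]
grip_width: 0.0088
finger_force: 31.6
clock: 26.5
position: [0.4389, 0.2335, 0.0862]
tool_rot: [-3.139, 0.001, 1.457]
force: [1.1, 0.1, 0.9]
grip_width: 0.0087
finger_force: 30.7
[0.44100545 0.23512578 0.09233604] [ 3.13840337e+00 -2.37036582e-03  1.45712165e+00]
```

View pics/w14.png

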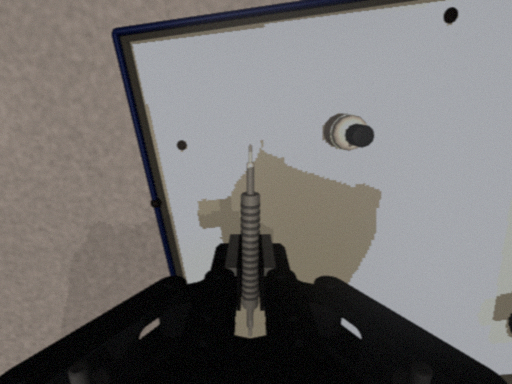

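```bash
python3 -m crank '{"travel":[[0,-4.5,1],[0,-9,2],[1,-13.5,2],[2,-18,2],[3,-22.5,2]],"turn":[[0,0,2],[0,0,4],[0,0,7],[0,0,10],[0,0,13.6]],"gripper":[0.97,0.97,0.97,0.97,0.97]}'
python3 -m crank '{"travel":[[1,-4.5,0],[2,-9,0],[3,-13.5,0],[4,-18,0],[5.1,-22.4,0]],"turn":[[0,0,0],[0,0,0],[0,0,0],[0,0,0],[0,0,0]],"gripper":[0.97,0.97,0.97,0.97,0.97]}'
python3 -m crank '{"travel":[[0,0,-2],[0,0,-5],[0,0,-8],[0,0,-8.5],[0,0,-8.5]],"turn":[[0,0,0],[0,0,0],[0,0,0],[0,0,0],[0,0,0]],"gripper":[0.97,0.97,0.97,0.97,0.97]}'
```

```text
clock: 27.05
position: [0.4702, 0.0069, 0.1068]
tool_rot: [3.141, 0.001, 1.696]
force: [0.7, 0.7, 0.2]
grip_width: 0.0085
finger_force: 30.7
clock: 27.55
position: [0.5209, -0.2175, 0.1068]
tool_rot: [3.141, 0.0, 1.693]
force: [1.1, 1.0, -0.1]
grip_width: 0.0089
finger_force: 30.7
clock: 28.05
position: [0.5209, -0.2149, 0.0212]
tool_rot: [-3.141, -0.001, 1.694]
force: [1.0, 1.5, -0.5]
grip_width: 0.0086
finger_force: 30.7
```

```bash
python3 -m crank '{"travel":[[0,0,-0.7],[0,0,-1.2],[0,0,-1.4],[0,0,-1.5],[0,0,-1.5]],"turn":[[0,0,0],[0,0,0],[0,0,0],[0,0,0],[0,0,0]],"gripper":[0.97,0.97,0.97,0.97,0.97]}'
python3 -m crank '{"travel":[[0,0,0],[0,0,0],[0,0,0],[0,0,0.5],[0,0,3]],"turn":[[0,0,0],[0,0,0],[0,0,0],[0,0,0],[0,0,0]],"gripper":[0.75,0.72,0.72,0.72,0.72]}'
python3 -m crank '{"travel":[[0,0,5],[0,0,10],[0,5,14],[-3,10,16],[-6,14,16]],"turn":[[0,0,0],[0,0,0],[0,0,0],[0,0,0],[0,0,0]],"gripper":[0.7,0.7,0.7,0.7,0.7]}'
python3 -m crank '{"travel":[[0,5,0],[0,10,0],[0,15,0],[0,15,0],[0,15,0]],"turn":[[0,0,0],[0,0,0],[0,0,0],[0,0,0],[0,0,0]],"gripper":[0.7,0.7,0.7,0.7,0.7]}'
python3 - <<'E'
from lime import *
d=grab('top');limes(d,.014,50)
cv2.imwrite('pics/t9.png',cv2.resize(d['pixels'][110:270,130:450,::-1],(800,400),interpolation=cv2.INTER_CUBIC))
C=np.array([.575,-.2085]);a=.124
for n,(u,v),z in ():pass
E
```

```text
clock: 28.55
position: [0.5211, -0.2153, 0.0062]
tool_rot: [3.141, 0.0, 1.694]
force: [-1.8, -0.1, 4.6]
grip_width: 0.0093
finger_force: 31.2
clock: 29.05
position: [0.5198, -0.2147, 0.0347]
tool_rot: [-3.139, -0.002, 1.694]
force: [-0.5, -0.0, 0.1]
grip_width: 0.0237
finger_force: 0.0
clock: 29.55
position: [0.4737, -0.0919, 0.195]
tool_rot: [3.138, 0.001, 1.693]
force: [0.7, 1.8, -0.2]
grip_width: 0.0255
finger_force: 0.0
clock: 30.05
position: [0.473, 0.0576, 0.1932]
tool_rot: [3.141, 0.0, 1.696]
force: [-0.2, -0.6, 0.5]
grip_width: 0.0254
finger_force: 0.0
lime (334.0, 208.0) [ 0.5636 -0.1333] diam [0.    0.061]
lime (390.0, 200.5) [ 0.5825 -0.2825] diam [0.    0.061]
```

View pics/t9.png

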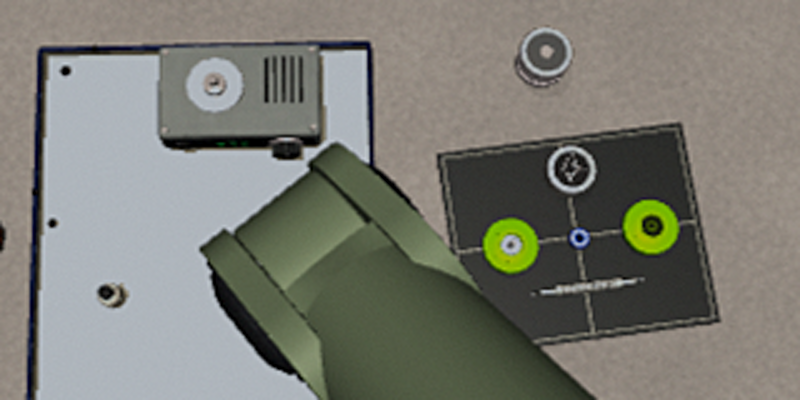

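The layout is complete: bearing (578,238) on the crossing, halves at (510,245) and (650,226), tin (571,169) behind and pick (588,286) in front, parallel to the row. The bottle and the complete yo-yo have not moved.

```bash
python3 -c "
from workcell import bot
print(bot.job_done())"
```

```text
the job is handed in; nothing more can be done
None
```

The job is handed in: by the last top view all five parts lie on the mat as asked, and the oil bottle and complete yo-yo were left where they stood; no verdict came back.

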